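# Walk a bench power supply home into its docking frame and latch it

### The job

Walk the heavy bench power supply away from you into its docking frame until it is fully home and square against both stops, pushing in turn on the rubber bumpers at its two near corners and never on the knobs and terminals between them; it racks in the guides if one corner gets too far ahead, and the stops may be set anywhere within about a centimetre, so feel for them. Ease off when it binds or stops: lean on nothing with more than about 35 N. Then swing the frame's latch fully closed behind the supply, and leave everything else on the bench where it stands.

Things in the scene. Friction and masses are not known exactly. Their poses are not given: they have to be found in the camera images.
- psu: Bench power supply: flat grey metal case 110 deep (x) x 170 wide (y) x 62 mm high, four small rubber feet; about 1.3 kg, slides on the bench (friction about 0.6; both vary), too wide to grasp. Origin on the bench under the case's centre; +x is the way it travels (far face at x = +55 mm), -x its control side towards the robot, y to its left, z up.
- psu_far (a point): Centre of the supply's far face, 55 mm from its origin along its +x, 32 mm above the bench. This face comes to rest against the frame's stop pads.
- push_left (a point): Middle of the pushing face of the black rubber bumper on the supply's near left corner (its +y side): psu frame (-67, +72, 32) mm. The bumper is 26 mm wide (y from 59 to 85 mm), 6 to 60 mm above the bench, and stands 12 mm out from the case. Smooth rubber (friction about 0.4), gives about 1 mm when pushed.
- push_right (a point): The same on the supply's near right corner: psu frame (-67, -72, 32) mm, y from -59 to -85 mm.
- psu_panel: Control panel on the near face between the bumpers, y from -57 to +57 mm; moves with the supply, same origin and axes. Two knobs and four metal terminals stand out from it to x = -79 mm, 12 mm farther than the bumpers, all within y = +/-41 mm, 17 to 53 mm above the bench. Must not be pushed.
- dock: Guide part of the docking frame, fixed to the bench, without a floor. Origin on the bench on its centre line, +x inward (the way the supply goes in), y left, z up. Straight guides with white liners, 28 mm high, from x = +18 to -50 mm, 175 mm apart (2.5 mm play each side of the supply, friction about 0.35), flaring to 199 mm at x = -85 mm. At home the supply's axes are parallel to these.
- dock_stop (a point): Shallowest place, frame (0, 0, 32) mm, where the supply's far face can meet the two rubber stop pads (at y = +/-62 mm). They sit on a grey head 52 mm high that is clamped in slots, 0 to 12 mm farther in (+x) than this point; its setting is not given and has to be felt. The bumpers' faces are at frame x = -122 to -110 mm when home.
- dock_contact (a joint): How far the sprung contact block between the stop pads is pushed back (m). It stands 15 mm proud of the pads: 0 while the supply does not touch it, 0.015 with the supply fully home. It pushes back with about 3 N then, less than the supply's own friction, so the supply stays where it is left.
- dock_mouth_left (a point): Where the left guide's straight part begins, on its inner face: frame (-50, +87.5, 28) mm.
- dock_mouth_right (a point): The same on the right guide: frame (-50, -87.5, 28) mm.
- dock_pivot (a point): Vertical axis of the swing latch, on its post to the right of the frame's mouth: frame (-130.5, -125, 50) mm. Post and hub are 22 mm wide, their top at 57 mm; a steel foot 4 mm thick surrounds them.
- dock_latch (a joint): Angle of the latch (rad); seen from above its bar points along (-sin q, cos q) in the frame. 0 is closed: across behind the right bumper, 2.5 to 14.5 mm clear of it if the supply is home (blocked if it stands out of frame x = -124.5 mm). It grows counter-clockwise: 1.57 points out towards the robot, 2.5 is the end. Stiff (1 N at the knob), stays put. Bar 12 mm wide, 66 mm long, 46 to 54 mm above the bench.
- dock_latch_knob (a point): Middle of the black upright knob on the latch bar, 18 mm across, 58 mm from the latch axis; it stands from 58 to 80 mm above the bench.
- tube_rack: Bystander: blue microtube rack 48 x 106 x 38 mm left of the supply's path. Origin under its centre.
- vial_a: Bystander: capped glass vial, 24 mm across, 51 mm high, left of the supply. Origin under its centre.
- vial_b: Bystander: second capped glass vial of the same size near the first.
- timer: Bystander: white bench timer 62 x 66 x 19 mm near the right edge of the bench.
- lotion_bottle: Bystander: tall round bottle 62 mm across, 188 mm high, in the far right corner.

How it is judged:
On the way, in this order (a step that is already met when the one before it is completed fails the run):
1. the supply's far end is squarely between the straight guides (at least 12 mm in, within about 7 degrees) (x of psu_far in the frame of dock above -0.038 m and value of joint dock_contact below 0.011 m and angle between the x axis of psu and the x axis of dock, either way round below 0.12 rad).
2. the supply is fully home: contact block pushed in to within 2 mm of the stops, supply square within about 1.7 degrees and at rest (value of joint dock_contact above 0.0132 m and angle between the x axis of psu and the x axis of dock, either way round below 0.03 rad and linear speed of psu below 0.01 m/s), for 0.2 s.
At the end, for the whole second after the job is handed in: The supply stands flat and at rest in the frame, pushed home to within 2 mm of the stops (contact block at least 13 of its 15 mm in) and square to the frame within 0.03 rad, and the latch is closed behind it to within 0.1 rad (value of joint dock_contact above 0.013 m and x of psu_far in the frame of dock above -0.003 m and y of psu_far in the frame of dock between -0.005 and 0.005 m and angle between the x axis of psu and the x axis of dock, either way round below 0.03 rad and angle between psu's own z axis and vertical below 0.03 rad and value of joint dock_latch below 0.1 rad and linear speed of psu below 0.005 m/s); the robot touches nothing.
It fails at once if the supply is pushed with more than 36 N (contact force between any of the fingers, the arm and psu above 36 N).
It fails at once if the frame or its latch is pushed with more than 36 N (contact force between any of the fingers, the arm and dock above 36 N).
It fails at once if the knobs, terminals or panel between the bumpers are pushed (more than 2 N) (contact force between any of the fingers, the arm and psu_panel above 2 N).
It fails at once if the supply is slewed round more than 30 degrees or tipped (angle between the x axis of psu and the x axis of dock, either way round above 0.52 rad or angle between psu's own z axis and vertical above 0.12 rad).
It fails at once if one of the listed bystanders is moved more than 20 mm (distance of any of tube_rack, vial_a, vial_b, timer, lotion_bottle from where it was at the start of the episode above 0.02 m).
It also fails if it takes over 72 s, if anything falls off the work surface, if the arm or the gripper's body presses on something with over 40 N, if the wrist force passes 120 N, or if a joint passes its speed limit or range.

### The arm

A 6-joint arm with a two-finger parallel gripper is mounted at the origin on a cart in front of the work surface, level with it; the furniture and walls round the work are solid. World frame = base frame: x ahead of the robot, y to its left, z up, the work surface at z = 0. Lengths are in m, angles in rad, forces in N, time in s.
With the tool pointing down it reaches from about 0.2 to 0.875 m from the base axis. Payload 3.4 kg.
Tool frame: the origin (TCP) lies midway between the tips of the shut fingers; the grasp point (between the pads) lies 19 mm behind it (arm.grasp_offset is the distance from the TCP to the grasp point, in m); z points along the fingers, y is the direction in which the jaws open and shut (so a half turn about z gives the same grasp; the last joint's range is limited). The gripper opens to 94 mm and grips with 3 to 60 N. Pads are 16 mm wide; open, the fingers measure 119 mm over their backs; the gripper's body (75 mm by 177 mm) begins 78 mm behind the grasp point.
Start: joints at [-1.359, 0.276, 1.505, -0, 1.361, -0.121], TCP at [0.188, -0.543, 0.205] pointing down, gripper open.
Joint ranges: [-2.89, 2.89], [-0.75, 2.08], [0.22, 2.7], [-1.18, 4.32], [0.11, 2.71], [-2.7, 2.7]. Speed limits (rad/s): [2.57, 2.57, 3.14, 3.14, 3.14, 3.14].

### API

Orientations are given as [roll, pitch, yaw] about the fixed x, y, z axes, in that order (R = Rz(yaw) Ry(pitch) Rx(roll)).
In Python, from cell import arm gives the robot as it stands.
- The arm moves only by the shell command python3 -m inch 'ROWS'. ROWS is a JSON object of lists of equal length, an entry for each row: "hand": the closure, from 0 (fully open) to 1 (shut); "offset": the shift along the tool's x, y, z in cm, a list of three; "rot": the turn, a rotation vector about the tool's x, y, z in degrees, a list of three. A call has 1 to 5 rows; each row is the pose to reach, as a shift and turn from the pose commanded when the call began, along the tool's axes at that moment; what a row does not reach only later rows make up. A row lasts 1/8 s, in which the tool goes at most 62.5 mm and 10.7 degrees, less where a joint would pass 70% of its speed; a pose out of reach is approached as far as the arm can. A call with a gripper value outside its range is refused whole. The fingers move at their own pace and stop on an object; the grip force is fixed at half the most. Time passes only in rows, so rows that repeat a pose let the fingers close. It gives the time, the measured TCP pose, the force and the opening at its end, in the units of the state.
- arm.read_state(): the state, without advancing time (a new reading comes with each control period).
- arm.read_camera(name): name is "side" or "top" or "wrist"; returns the picture (400x640x3 uint8, blue, green, red); there is no depth.
- arm.camera_info(name): a dict with "fovy" (degrees; the focal length in pixels is half the picture's height over the tangent of half this angle, whatever the lens; pixels are square), "cx", "cy" (the principal point, pixels), "rvec" (rotation vector, rad) and "tvec" (3), from world to camera coordinates, as OpenCV has them; the wrist camera has in their place "hand_eye" (4x4, takes a point from camera to tool coordinates, whose origin is the TCP and whose axes are the flange's). Camera axes: x right, y down, z forward; pixel columns grow to the right and rows downward; lengths in m; the calibration is good to about 2 mm. A picture is of the moment at which its call begins: read the wrist's pose just before it. camera_info takes no time and is no camera call.
- arm.hand_in(): hands the job in, once; it reports no verdict.
Trained networks look in the newest picture that a camera, given by its name, has taken for a name from the list of things; names that differ only in an ending like _2 or _b are one class to them, and where a whole thing is asked for, a point or a joint stands for the part that bears it (a point fixed in the world has none). Each returns a list of dicts, best first, with "score" (0 to 1); they miss things now and then, are a little off and sometimes report something else, mostly with a low value. They report only what shows in the picture. A call takes as long as a camera call.
- arm.trace(camera, label): "mask" (400x640 bool, what is visible of it) and "at" ([column, row] in pixels, amid what is visible of it).
- arm.mark_of(camera, label): "at" ([column, row] in pixels: a listed point, or the origin of a listed thing).
The state is a dict: "time_s": time; "q": joint angles; "dq": joint speeds; "joint_efforts": joint torques, N m; "tool_pos": TCP position; "tool_rot": TCP orientation; "wrist_force": force on the tool from outside, world axes, zero at the start; "wrist_torque": the same for the moment, N m; "finger_gap": finger opening in m.
Only numpy, scipy, OpenCV 4.12 (cv2) and the standard library are available. Lean on these libraries where they do the work, as an engineer would, in place of code of your own. Each camera call takes 0.05 s, during which the arm holds its last target. There are 200 camera calls.

## Working session

There is one attempt and no reset: what is moved stays moved. The work goes in short steps, Python scripts to look and compute and a shell command to move; the robot and the scene stay as the last step left them, time stands still between calls to the robot, and variables do not carry over. Pictures are saved under pics/ and viewed, about 8 in all and at most 12, crops included, and the job is handed in when it is done.

```bash
mkdir -p pics; ls; cat > h.py <<'E'
import numpy as np, cv2
from cell import arm
from scipy.spatial.transform import Rotation as R
def cam(name):
    i=arm.camera_info(name); f=200/np.tan(np.radians(i["fovy"])/2)
    if "rvec" in i:
        Rm=cv2.Rodrigues(np.array(i["rvec"],float))[0]; t=np.array(i["tvec"],float).ravel()
        return f,i["cx"],i["cy"],Rm.T,-Rm.T@t
    s=arm.read_state(); T=np.eye(4); T[:3,:3]=R.from_euler("xyz",s["tool_rot"]).as_matrix(); T[:3,3]=s["tool_pos"]
    M=T@np.array(i["hand_eye"]); return f,i["cx"],i["cy"],M[:3,:3],M[:3,3]
def world(c,px,z):
    f,cx,cy,Rw,o=c; d=Rw@np.array([(px[0]-cx)/f,(px[1]-cy)/f,1]); return o+d*(z-o[2])/d[2]
def proj(c,p):
    f,cx,cy,Rw,o=c; q=Rw.T@(np.array(p)-o); return q[:2]/q[2]*f+[cx,cy]
Z=dict(psu=0,psu_far=.032,push_left=.032,push_right=.032,dock=0,dock_stop=.032,dock_mouth_left=.028,dock_mouth_right=.028,dock_pivot=.05,dock_latch_knob=.069,tube_rack=0,vial_a=0,timer=0,lotion_bottle=0)
def marks(name,labels,c=None):
    c=c or cam(name)
    for l in labels:
        for r in arm.mark_of(name,l)[:2 if 'vial' in l else 1]:
            print(name,l,round(r["score"],2),np.round(r["at"],1),np.round(world(c,r["at"],Z[l])[:2],4))
E
python3 - <<'E'
from h import *
s=arm.read_state(); print(s)
for n in("top","side"):
    im=arm.read_camera(n); cv2.imwrite(f"pics/{n}0.png",im); marks(n,Z)
E
```

```text
pics
{'time_s': 0.0, 'q': array([-1.35900755e+00,  2.76575914e-01,  1.50609395e+00, -4.69213249e-06,
        1.36070777e+00, -1.21036175e-01]), 'dq': array([-0.0003082 ,  0.00042262, -0.00033053, -0.00042259, -0.00071929,
        0.00140729]), 'joint_efforts': array([ 1.75154389e-05, -4.04590845e+01, -2.37231320e+01,  6.97009801e-02,
        3.46282020e-02, -1.50683509e-04]), 'tool_pos': array([ 0.18771579, -0.54290406,  0.20463125]), 'tool_rot': array([-3.13982018e+00, -2.10966204e-04,  3.32825747e-01]), 'wrist_force': array([0.40807883, 0.5435023 , 0.14110957]), 'wrist_torque': array([-0.00882718,  0.02324104,  0.04463973]), 'finger_gap': 0.09408435533484646}
top psu 0.64 [321.6 206.6] [ 0.5059 -0.1522]
top psu_far 0.83 [319.6 184.6] [ 0.5626 -0.1464]
top push_left 0.58 [292.7 226.7] [ 0.4483 -0.0715]
top push_right 0.91 [346.4 231. ] [ 0.4344 -0.2165]
top dock_mouth_left 0.91 [298.5 163.4] [ 0.6232 -0.0895]
top dock_mouth_right 0.98 [359.5 177.7] [ 0.5811 -0.2569]
top dock_pivot 0.71 [362.4 177.5] [ 0.5775 -0.2619]
top dock_latch_knob 0.73 [384.  224.9] [ 0.4464 -0.3125]
top tube_
[... 255 characters left out ...]
217.5] [ 0.5069 -0.1451]
side psu_far 0.95 [303.4 198.6] [ 0.5595 -0.1671]
side push_left 0.64 [324.9 225.4] [ 0.4325 -0.0609]
side push_right 0.93 [359.  204.5] [ 0.4224 -0.2132]
side dock 0.71 [281.7 198.9] [ 0.6527 -0.1977]
side dock_mouth_left 0.93 [268.7 204.2] [ 0.6158 -0.0939]
side dock_mouth_right 0.59 [313.4 187.5] [ 0.5888 -0.2631]
side dock_pivot 0.8 [344.5 181.9] [ 0.5099 -0.3004]
side dock_latch_knob 0.76 [367.3 179.9] [ 0.4422 -0.3009]
side tube_rack 0.97 [234.8 256.3] [0.5435 0.1074]
side vial_a 0.72 [267.6 284.8] [0.4272 0.1476]
side vial_a 0.7 [265.9 274.9] [0.4494 0.1248]
side timer 0.65 [401.6 214.8] [ 0.333  -0.2844]
side lotion_bottle 0.66 [316.8 181.2] [ 0.6519 -0.3856]
```

```bash
python3 - <<'E'
import cv2
a=cv2.imread("pics/top0.png")[130:300,190:430]; b=cv2.imread("pics/side0.png")[150:310,200:440]
import numpy as np
cv2.imwrite("pics/c0.png",np.vstack([cv2.resize(a,None,fx=2,fy=1.8,interpolation=3),cv2.resize(b,None,fx=2,fy=1.8,interpolation=3)]))
E
```

```text
(no output)
```

View pics/c0.png

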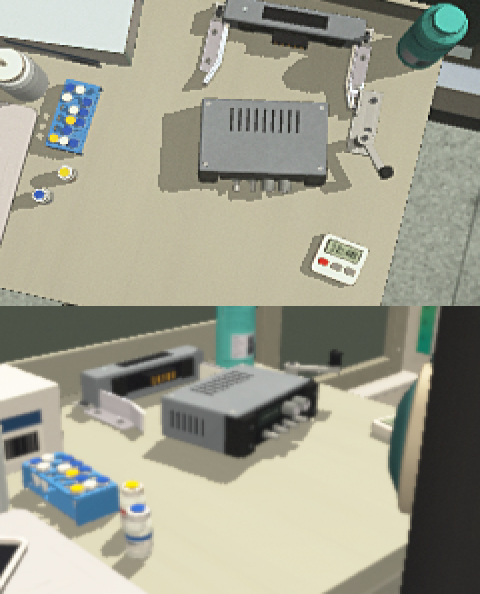

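The picture shows the supply (top crop, 203-327 × 98-185) turned slightly left relative to the frame. The frame's mouth is clear and the latch knob at (385,172) points out to the right. I'll go above for a closer look.

```bash
cat >> h.py <<'E'
def to(p,yaw):
    s=arm.read_state(); Rm=R.from_euler("xyz",s["tool_rot"]); Rt=R.from_euler("xyz",[np.pi,0,yaw])
    print("offset cm",np.round(Rm.inv().apply(np.array(p)-s["tool_pos"])*100,2),"rot",np.round((Rm.inv()*Rt).as_rotvec(degrees=True),1),"at",np.round(s["tool_pos"],4))
E
python3 -m inch '{"hand":[1,1,1,1,1],"offset":[[7,-6,-1],[14,-12,-2],[21,-18.5,-3],[28,-25,-4],[35,-31,-5]],"rot":[[0,0,7],[0,0,14],[0,0,21],[0,0,28],[0,0,31]]}'
python3 -c "
from h import *
to([.40,-.14,.25],-.206)"
```

```text
time_s: 2.12
tool_pos: [0.3414, -0.2713, 0.2392]
tool_rot: [3.141, -0.001, -0.211]
wrist_force: [0.9, -0.2, -0.3]
finger_gap: 0.0477
offset cm [  2.98 -14.06  -1.08] rot [ 0.  -0.1 -0.3] at [ 0.3414 -0.2713  0.2392]
```

```bash

python3 -m inch '{"hand":[1,1,1,1,1],"offset":[[1,-5,-0.5],[2,-10,-1],[3,-14,-1],[3,-14,-1],[3,-14,-1]],"rot":[[0,0,0],[0,0,0],[0,0,0],[0,0,0],[0,0,0]]}'
python3 - <<'E'
from h import *
c=cam("wrist"); im=arm.read_camera("wrist"); cv2.imwrite("pics/w1.png",im); marks("wrist",["psu","psu_far","push_left","push_right","dock","dock_stop","dock_mouth_left","dock_mouth_right","dock_pivot","dock_latch_knob"],c)
print(c[4])
E
```

```text
time_s: 2.75
tool_pos: [0.3988, -0.1426, 0.2487]
tool_rot: [3.141, 0.0, -0.208]
wrist_force: [0.0, -0.1, 0.1]
finger_gap: 0.0008
wrist psu 0.73 [308.8  94.6] [ 0.4998 -0.1471]
wrist psu_far 0.56 [298.2  42.3] [ 0.5554 -0.1484]
wrist push_left 0.79 [258. 156.] [ 0.4403 -0.0704]
wrist push_right 0.85 [372.9 139.3] [ 0.4308 -0.2134]
wrist dock_pivot 0.64 [428.8  64.1] [ 0.5006 -0.2846]
wrist dock_latch_knob 0.69 [461.3 113.1] [ 0.4426 -0.3068]
[ 0.47413178 -0.15770614  0.42748581]
```

View pics/w1.png

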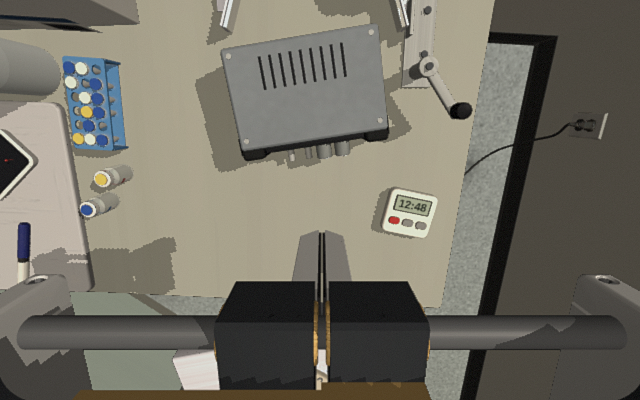

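The wrist view shows the supply turned about 9° ccw relative to the frame. The bumpers are at (258,156) and (373,139), the guide tips at (225,30) and (405,25), and the timer stands clear. I'll push the left corner first.

```bash

python3 -c "
from h import *
to([.413,-.0635,.018],-.206)"
```

```text
offset cm [-0.26 -8.02 23.07] rot [ 0.  -0.  -0.2] at [ 0.3989 -0.1425  0.2487]
```

```bash

python3 -m inch '{"hand":[1,1,1,1,1],"offset":[[-0.3,-4,3],[-0.3,-8,7],[-0.3,-8,13],[-0.3,-8,19],[-0.3,-8,23]],"rot":[[0,0,0],[0,0,0],[0,0,0],[0,0,0],[0,0,0]]}'
python3 -m inch '{"hand":[1,1,1,1,1],"offset":[[0,0,0],[0.4,0,0],[0.8,0,0],[1.1,0,0],[1.4,0,0]],"rot":[[0,0,0],[0,0,0],[0,0,0],[0,0,0],[0,0,0]]}'
```

```text
time_s: 3.92
tool_pos: [0.4115, -0.0628, 0.0166]
tool_rot: [-3.142, 0.002, -0.208]
wrist_force: [0.8, 0.9, -0.0]
finger_gap: 0.0005
time_s: 4.55
tool_pos: [0.4271, -0.0665, 0.0195]
tool_rot: [3.141, -0.002, -0.208]
wrist_force: [-0.4, -0.1, 0.6]
finger_gap: 0.0006
```

```bash

python3 -m inch '{"hand":[1,1,1,1,1],"offset":[[0.2,0,0],[0.4,0,0],[0.6,0,0],[0.8,0,0],[1.0,0,0]],"rot":[[0,0,0],[0,0,0],[0,0,0],[0,0,0],[0,0,0]]}'
python3 -m inch '{"hand":[1,1,1,1,1],"offset":[[0.2,0,0],[0.4,0,0],[0.6,0,0],[0.8,0,0],[1.0,0,0]],"rot":[[0,0,0],[0,0,0],[0,0,0],[0,0,0],[0,0,0]]}'
```

```text
time_s: 5.18
tool_pos: [0.4302, -0.0661, 0.0177]
tool_rot: [-3.14, 0.012, -0.208]
wrist_force: [-10.1, 4.7, 6.4]
finger_gap: 0.0005
time_s: 5.8
tool_pos: [0.4404, -0.0675, 0.0176]
tool_rot: [-3.139, 0.011, -0.209]
wrist_force: [-7.2, 5.9, 4.4]
finger_gap: 0.0005
```

```bash

python3 -m inch '{"hand":[1,1,1,1,1],"offset":[[0.3,0,0],[0.6,0,0],[0.9,0,0],[1.2,0,0],[1.5,0,0]],"rot":[[0,0,0],[0,0,0],[0,0,0],[0,0,0],[0,0,0]]}'
python3 - <<'E'
from h import *
c=cam("wrist"); im=arm.read_camera("wrist"); cv2.imwrite("pics/w2.png",im); marks("wrist",["psu","psu_far","push_left","push_right","dock_mouth_left","dock_mouth_right"],c)
im=arm.read_camera("top");marks("top",["psu","psu_far","push_right","dock_mouth_left","dock_mouth_right"])
E
```

```text
time_s: 6.42
tool_pos: [0.4555, -0.0707, 0.0176]
tool_rot: [-3.139, 0.011, -0.209]
wrist_force: [-6.8, 5.7, 3.2]
finger_gap: 0.0003
wrist psu 0.78 [445.5 114.5] [ 0.5146 -0.1577]
wrist push_left 0.56 [323.8 238.7] [ 0.4651 -0.0734]
wrist push_right 0.96 [588.5 233.8] [ 0.4378 -0.2164]
wrist dock_mouth_right 0.49 [ 54.5 290.9] [0.464  0.0914]
top psu 0.78 [323.2 201.2] [ 0.521 -0.157]
top psu_far 0.75 [329.1 180.1] [ 0.5747 -0.1727]
top push_right 0.96 [345.5 231.8] [ 0.4323 -0.214 ]
top dock_mouth_left 0.98 [298.  164.9] [ 0.619  -0.0881]
top dock_mouth_right 0.71 [360.1 178.1] [ 0.58   -0.2585]
```

View pics/w2.png

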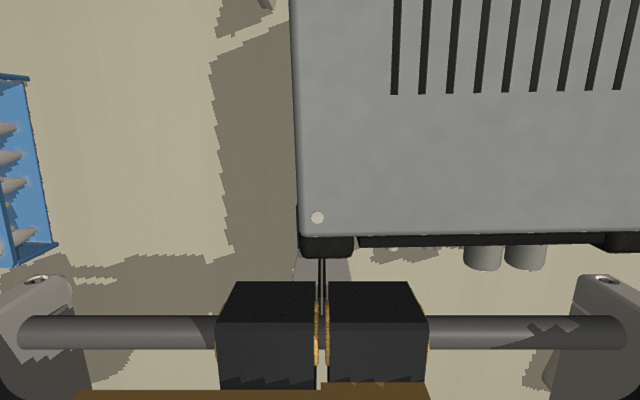

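The supply is now almost square and centred: near edge level at row ~235, finger on the left bumper at (323,245). I'll go a little further on the left, then switch to the right.

```bash

python3 -m inch '{"hand":[1,1,1,1,1],"offset":[[0.3,0,0],[0.6,0,0],[0.9,0,0],[-1,0,0],[-2.5,0,0]],"rot":[[0,0,0],[0,0,0],[0,0,0],[0,0,0],[0,0,0]]}'
python3 -m inch '{"hand":[1,1,1,1,1],"offset":[[-0.8,4,0],[-2.3,9,0],[-2.3,14.8,0],[-2.3,14.8,0],[-1.7,14.8,0]],"rot":[[0,0,0],[0,0,0],[0,0,0],[0,0,0],[0,0,0]]}'
python3 - <<'E'
from h import *
c=cam("wrist"); im=arm.read_camera("wrist"); cv2.imwrite("pics/w3.png",im); marks("wrist",["push_left","push_right","dock_mouth_right"],c)
E
```

```text
time_s: 7.7
tool_pos: [0.4359, -0.0682, 0.0186]
tool_rot: [3.142, -0.001, -0.208]
wrist_force: [-0.7, 0.1, -0.0]
finger_gap: 0.0006
time_s: 8.32
tool_pos: [0.3884, -0.2091, 0.0186]
tool_rot: [-3.141, 0.001, -0.21]
wrist_force: [0.1, 0.5, -0.1]
finger_gap: 0.0007
wrist push_left 0.96 [ 37.5 155.6] [ 0.4738 -0.0759]
wrist push_right 0.83 [312.9 160.3] [ 0.4414 -0.2152]
```

View pics/w3.png

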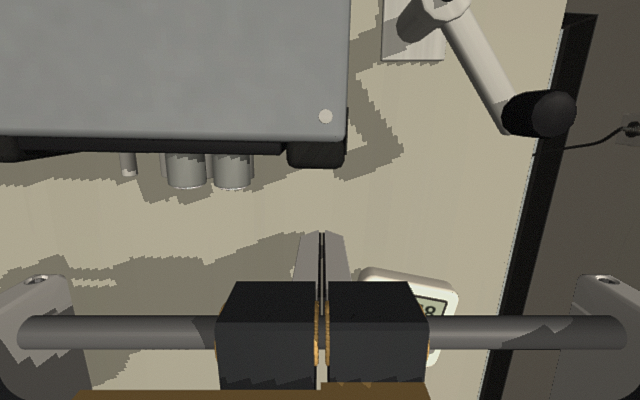

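```bash

python3 -m inch '{"hand":[1,1,1,1,1],"offset":[[1.5,-0.3,0],[3,-0.3,0],[4,-0.3,0],[4.3,-0.3,0],[4.6,-0.3,0]],"rot":[[0,0,0],[0,0,0],[0,0,0],[0,0,0],[0,0,0]]}'
python3 -m inch '{"hand":[1,1,1,1,1],"offset":[[0.3,0,0],[0.6,0,0],[0.9,0,0],[1.2,0,0],[1.5,0,0]],"rot":[[0,0,0],[0,0,0],[0,0,0],[0,0,0],[0,0,0]]}'
```

```text
time_s: 9.15
tool_pos: [0.4315, -0.215, 0.0182]
tool_rot: [-3.141, 0.007, -0.207]
wrist_force: [-8.5, 0.3, 5.3]
finger_gap: 0.0005
time_s: 9.78
tool_pos: [0.4443, -0.2184, 0.018]
tool_rot: [-3.141, 0.009, -0.207]
wrist_force: [-8.8, -1.8, 4.5]
finger_gap: 0.0005
```

```bash

python3 -m inch '{"hand":[1,1,1,1,1],"offset":[[-2,0,0],[-3.6,-3,0],[-3.6,-9,0],[-3.6,-14.2,0],[-2.6,-14.2,0]],"rot":[[0,0,0],[0,0,0],[0,0,0],[0,0,0],[0,0,0]]}'
python3 -m inch '{"hand":[1,1,1,1,1],"offset":[[0.6,0,0],[0.9,0,0],[1.2,0,0],[1.5,0,0],[1.8,0,0]],"rot":[[0,0,0],[0,0,0],[0,0,0],[0,0,0],[0,0,0]]}'
python3 -m inch '{"hand":[1,1,1,1,1],"offset":[[0.3,0,0],[0.6,0,0],[0.9,0,0],[1.2,0,0],[1.5,0,0]],"rot":[[0,0,0],[0,0,0],[0,0,0],[0,0,0],[0,0,0]]}'
python3 - <<'E'
from h import *
c=cam("wrist"); im=arm.read_camera("wrist"); cv2.imwrite("pics/w4.png",im); marks("wrist",["push_left","push_right","dock_mouth_left"],c)
im=arm.read_camera("top");marks("top",["psu","psu_far","push_right"])
im=arm.read_camera("side");marks("side",["psu","psu_far"])
E
```

```text
time_s: 10.4
tool_pos: [0.4526, -0.0719, 0.0187]
tool_rot: [-3.141, 0.001, -0.204]
wrist_force: [0.1, -0.1, -0.2]
finger_gap: 0.0002
time_s: 11.02
tool_pos: [0.4676, -0.0786, 0.0183]
tool_rot: [3.141, 0.006, -0.208]
wrist_force: [-7.9, -0.5, 4.5]
finger_gap: 0.0006
time_s: 11.65
tool_pos: [0.4794, -0.079, 0.0177]
tool_rot: [-3.139, 0.012, -0.209]
wrist_force: [-8.6, 5.7, 4.7]
finger_gap: 0.0004
wrist push_left 0.57 [314.8 237.7] [ 0.4906 -0.077 ]
wrist push_right 0.58 [577.8 242. ] [ 0.4578 -0.2191]
top psu 0.74 [330.6 194.2] [ 0.5405 -0.1781]
top psu_far 0.65 [334.1 176.9] [ 0.5835 -0.1866]
top push_right 0.88 [345.  223.7] [ 0.4543 -0.2132]
side psu 0.8 [309.1 210.8] [ 0.5437 -0.1708]
side psu_far 0.96 [297.8 194.4] [ 0.5885 -0.1839]
```

View pics/w4.png

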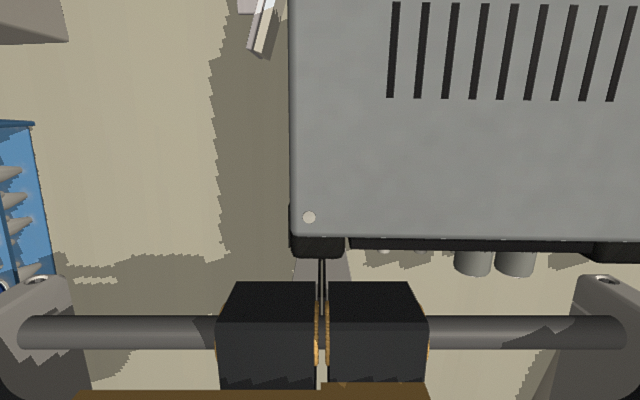

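```bash

python3 - <<'E'
from h import *
c=cam("wrist")
D=np.array([[.978,-.208],[.208,.978]])
def d(p): return np.round(D@(np.array(p[:2])-[.6015,-.175])+[-.05,0],4)
for px,z in [((262,57),.028),((248,48),.028),((278,0),.028),((290,50),.062),((292,234),.062)]: print(px,d(world(c,px,z)))
im=arm.read_camera("top")
cv2.imwrite("pics/t4.png",cv2.resize(im[125:245,270:410],None,fx=5,fy=5,interpolation=3))
E
```

```text
(262, 57) [-0.0852  0.0979]
(248, 48) [-0.0812  0.1044]
(278, 0) [-0.0608  0.0891]
(290, 50) [-0.0877  0.081 ]
(292, 234) [-0.1636  0.0822]
```

View pics/t4.png

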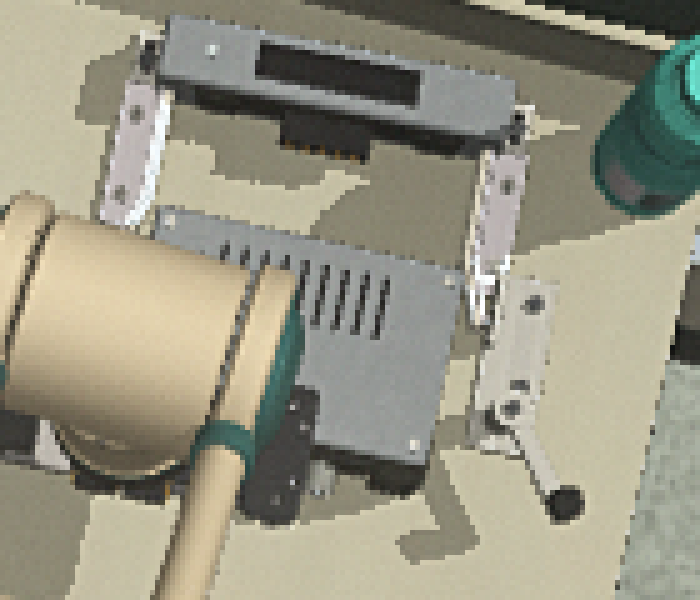

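The top view shows the supply's far end between the flares, nearly centred, with its right corner by the right flare. The latch is out at (565,500).

```bash

python3 -m inch '{"hand":[1,1,1,1,1],"offset":[[-2,0,0],[-3.6,3,0],[-3.6,9,0],[-3.6,14.4,0],[-1.8,14.4,0]],"rot":[[0,0,0],[0,0,0],[0,0,0],[0,0,0],[0,0,0]]}'
python3 -m inch '{"hand":[1,1,1,1,1],"offset":[[0.3,0,0],[0.6,0,0],[0.9,0,0],[1.2,0,0],[1.5,0,0]],"rot":[[0,0,0],[0,0,0],[0,0,0],[0,0,0],[0,0,0]]}'
python3 -m inch '{"hand":[1,1,1,1,1],"offset":[[0.3,0,0],[0.6,0,0],[0.8,0,0],[1.1,0,0],[1.3,0,0]],"rot":[[0,0,0],[0,0,0],[0,0,0],[0,0,0],[0,0,0]]}'
```

```text
time_s: 12.88
tool_pos: [0.4375, -0.2226, 0.0189]
tool_rot: [3.14, -0.001, -0.215]
wrist_force: [0.8, 0.1, -0.2]
finger_gap: 0.0003
time_s: 13.5
tool_pos: [0.4483, -0.2197, 0.0182]
tool_rot: [-3.14, 0.009, -0.206]
wrist_force: [-9.2, 0.3, 5.6]
finger_gap: 0.0002
time_s: 14.12
tool_pos: [0.4605, -0.2234, 0.0181]
tool_rot: [3.141, 0.01, -0.205]
wrist_force: [-12.0, -1.2, 5.4]
finger_gap: 0.0005
```

```bash

python3 -m inch '{"hand":[1,1,1,1,1],"offset":[[-2,0,0],[-4.2,-3,0],[-4.2,-9,0],[-4.2,-14.2,0],[-2.4,-14.2,0]],"rot":[[0,0,0],[0,0,0],[0,0,0],[0,0,0],[0,0,0]]}'
python3 -m inch '{"hand":[1,1,1,1,1],"offset":[[0.5,0,0],[0.8,0,0],[1.1,0,0],[1.3,0,0],[1.6,0,0]],"rot":[[0,0,0],[0,0,0],[0,0,0],[0,0,0],[0,0,0]]}'
python3 -m inch '{"hand":[1,1,1,1,1],"offset":[[0.3,0,0],[0.5,0,0],[0.8,0,0],[1.0,0,0],[1.2,0,0]],"rot":[[0,0,0],[0,0,0],[0,0,0],[0,0,0],[0,0,0]]}'
```

```text
time_s: 14.75
tool_pos: [0.4703, -0.0771, 0.0188]
tool_rot: [-3.141, 0.002, -0.203]
wrist_force: [0.2, -0.6, 0.7]
finger_gap: 0.0001
time_s: 15.38
tool_pos: [0.4833, -0.084, 0.0182]
tool_rot: [3.141, 0.007, -0.208]
wrist_force: [-8.7, -0.6, 4.8]
finger_gap: 0.0004
time_s: 16.0
tool_pos: [0.4926, -0.0839, 0.0177]
tool_rot: [-3.139, 0.012, -0.209]
wrist_force: [-8.3, 5.4, 5.1]
finger_gap: 0.0003
```

```bash

python3 -m inch '{"hand":[1,1,1],"offset":[[0.3,0,0],[0.5,0,0],[0.7,0,0]],"rot":[[0,0,0],[0,0,0],[0,0,0]]}'
python3 -m inch '{"hand":[1,1,1,1,1],"offset":[[-2,0,0],[-3.6,3,0],[-3.6,9,0],[-3.6,14.2,0],[-1.9,14.2,0]],"rot":[[0,0,0],[0,0,0],[0,0,0],[0,0,0],[0,0,0]]}'
python3 - <<'E'
from h import *
c=cam("wrist"); im=arm.read_camera("wrist"); cv2.imwrite("pics/w5.png",im); marks("wrist",["push_left","push_right"],c)
im=arm.read_camera("top")
cv2.imwrite("pics/t5.png",cv2.resize(im[125:245,270:410],None,fx=5,fy=5,interpolation=3)); marks("top",["psu","psu_far"])
E
```

```text
time_s: 16.38
tool_pos: [0.4975, -0.0849, 0.0175]
tool_rot: [-3.139, 0.016, -0.209]
wrist_force: [-13.5, 5.5, 9.0]
finger_gap: 0.0006
time_s: 17.0
tool_pos: [0.4569, -0.2266, 0.0189]
tool_rot: [3.141, -0.001, -0.214]
wrist_force: [0.6, -0.5, -0.0]
finger_gap: 0.0002
wrist push_left 0.79 [ 43.7 219.8] [ 0.5096 -0.0813]
wrist push_right 0.65 [305.  225.9] [ 0.4754 -0.2206]
top psu 0.71 [330.9 188.9] [ 0.5555 -0.1793]
top psu_far 0.8 [333.6 166.8] [ 0.6117 -0.1859]
```

View pics/t5.png

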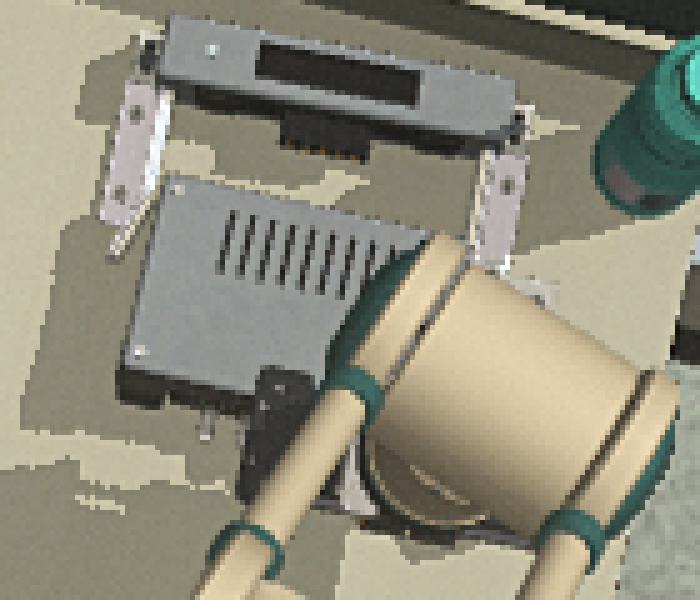

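Its far end is entering the straight guides squarely, with the left bumper at (140,385) and the guides at (140,200) and (490,210).

```bash

python3 -m inch '{"hand":[1,1,1,1,1],"offset":[[0.6,0,0],[0.9,0,0],[1.1,0,0],[1.3,0,0],[1.5,0,0]],"rot":[[0,0,0],[0,0,0],[0,0,0],[0,0,0],[0,0,0]]}'
python3 -m inch '{"hand":[1,1,1,1,1],"offset":[[0.2,0,0],[0.4,0,0],[0.6,0,0],[0.8,0,0],[0.9,0,0]],"rot":[[0,0,0],[0,0,0],[0,0,0],[0,0,0],[0,0,0]]}'
```

```text
time_s: 17.92
tool_pos: [0.4681, -0.225, 0.0182]
tool_rot: [-3.142, 0.008, -0.206]
wrist_force: [-8.7, -2.0, 2.9]
finger_gap: 0.0003
time_s: 18.55
tool_pos: [0.4739, -0.2263, 0.018]
tool_rot: [-3.141, 0.014, -0.205]
wrist_force: [-14.6, -1.2, 8.6]
finger_gap: 0.0001
```

```bash

python3 -m inch '{"hand":[1,1,1,1,1],"offset":[[-2,0,0],[-4,-3,0],[-4,-9,0],[-4,-14.2,0],[-2,-14.2,0]],"rot":[[0,0,0],[0,0,0],[0,0,0],[0,0,0],[0,0,0]]}'
python3 -m inch '{"hand":[1,1,1,1,1],"offset":[[0.5,0,0],[0.8,0,0],[1.1,0,0],[1.3,0,0],[1.5,0,0]],"rot":[[0,0,0],[0,0,0],[0,0,0],[0,0,0],[0,0,0]]}'
python3 -m inch '{"hand":[1,1,1,1,1],"offset":[[0.2,0,0],[0.4,0,0],[0.6,0,0],[0.8,0,0],[1.0,0,0]],"rot":[[0,0,0],[0,0,0],[0,0,0],[0,0,0],[0,0,0]]}'
```

```text
time_s: 19.18
tool_pos: [0.49, -0.0809, 0.0188]
tool_rot: [-3.141, 0.001, -0.203]
wrist_force: [0.1, -0.8, -0.6]
finger_gap: 0.0006
time_s: 19.8
tool_pos: [0.5003, -0.0872, 0.018]
tool_rot: [-3.141, 0.01, -0.209]
wrist_force: [-8.4, 1.4, 6.1]
finger_gap: 0.0007
time_s: 20.42
tool_pos: [0.509, -0.0877, 0.0177]
tool_rot: [-3.139, 0.012, -0.21]
wrist_force: [-8.4, 5.7, 5.2]
finger_gap: 0.0006
```

```bash

python3 -m inch '{"hand":[1,1,1],"offset":[[0.2,0,0],[0.4,0,0],[0.5,0,0]],"rot":[[0,0,0],[0,0,0],[0,0,0]]}'
python3 -m inch '{"hand":[1,1,1,1,1],"offset":[[-2,0,0],[-3.6,3,0],[-3.6,9,0],[-3.6,14.2,0],[-1.9,14.2,0]],"rot":[[0,0,0],[0,0,0],[0,0,0],[0,0,0],[0,0,0]]}'
python3 -m inch '{"hand":[1,1,1,1,1],"offset":[[0.6,0,0],[0.9,0,0],[1.1,0,0],[1.3,0,0],[1.5,0,0]],"rot":[[0,0,0],[0,0,0],[0,0,0],[0,0,0],[0,0,0]]}'
python3 -m inch '{"hand":[1,1,1,1,1],"offset":[[0.2,0,0],[0.4,0,0],[0.6,0,0],[0.8,0,0],[0.9,0,0]],"rot":[[0,0,0],[0,0,0],[0,0,0],[0,0,0],[0,0,0]]}'
```

```text
time_s: 20.8
tool_pos: [0.5109, -0.088, 0.0175]
tool_rot: [-3.139, 0.018, -0.209]
wrist_force: [-13.1, 6.1, 8.7]
finger_gap: 0.0004
time_s: 21.42
tool_pos: [0.4714, -0.23, 0.0189]
tool_rot: [3.14, -0.001, -0.215]
wrist_force: [0.4, -0.4, 0.1]
finger_gap: 0.0009
time_s: 22.05
tool_pos: [0.4834, -0.2269, 0.0179]
tool_rot: [-3.141, 0.008, -0.205]
wrist_force: [-7.8, -2.2, 2.3]
finger_gap: 0.0007
time_s: 22.68
tool_pos: [0.488, -0.2285, 0.0175]
tool_rot: [3.141, 0.016, -0.202]
wrist_force: [-15.8, -5.2, 6.7]
finger_gap: 0.0003
```

```bash

python3 -m inch '{"hand":[1,1,1,1,1],"offset":[[-2,0,0],[-4,-3,0],[-4,-9,0],[-4,-14.2,0],[-2,-14.2,0]],"rot":[[0,0,0],[0,0,0],[0,0,0],[0,0,0],[0,0,0]]}'
python3 -m inch '{"hand":[1,1,1,1,1],"offset":[[0.5,0,0],[0.8,0,0],[1.1,0,0],[1.3,0,0],[1.5,0,0]],"rot":[[0,0,0],[0,0,0],[0,0,0],[0,0,0],[0,0,0]]}'
python3 -m inch '{"hand":[1,1,1,1,1],"offset":[[0.2,0,0],[0.4,0,0],[0.6,0,0],[0.8,0,0],[1.0,0,0]],"rot":[[0,0,0],[0,0,0],[0,0,0],[0,0,0],[0,0,0]]}'
```

```text
time_s: 23.3
tool_pos: [0.5041, -0.0822, 0.0186]
tool_rot: [-3.14, 0.003, -0.202]
wrist_force: [0.6, -1.2, -0.3]
finger_gap: 0.0002
time_s: 23.92
tool_pos: [0.515, -0.0902, 0.018]
tool_rot: [-3.141, 0.01, -0.209]
wrist_force: [-9.4, 1.9, 6.0]
finger_gap: 0.0005
time_s: 24.55
tool_pos: [0.5237, -0.0908, 0.0177]
tool_rot: [-3.139, 0.012, -0.21]
wrist_force: [-8.5, 6.0, 5.3]
finger_gap: 0.0003
```

```bash

python3 -m inch '{"hand":[1,1,1,1,1],"offset":[[-2,0,0],[-3.4,3,0],[-3.4,9,0],[-3.4,14.2,0],[-1.6,14.2,0]],"rot":[[0,0,0],[0,0,0],[0,0,0],[0,0,0],[0,0,0]]}'
python3 -m inch '{"hand":[1,1,1,1,1],"offset":[[0.6,0,0],[0.9,0,0],[1.1,0,0],[1.3,0,0],[1.5,0,0]],"rot":[[0,0,0],[0,0,0],[0,0,0],[0,0,0],[0,0,0]]}'
python3 -m inch '{"hand":[1,1,1,1,1],"offset":[[0.2,0,0],[0.4,0,0],[0.5,0,0],[0.6,0,0],[0.7,0,0]],"rot":[[0,0,0],[0,0,0],[0,0,0],[0,0,0],[0,0,0]]}'
```

```text
time_s: 25.18
tool_pos: [0.4837, -0.2331, 0.0189]
tool_rot: [3.14, -0.001, -0.215]
wrist_force: [0.2, -0.4, 0.4]
finger_gap: 0.0003
time_s: 25.8
tool_pos: [0.4954, -0.2306, 0.018]
tool_rot: [3.141, 0.008, -0.206]
wrist_force: [-7.3, -2.7, 1.9]
finger_gap: 0.0003
time_s: 26.42
tool_pos: [0.4982, -0.2311, 0.0178]
tool_rot: [3.141, 0.016, -0.204]
wrist_force: [-14.7, -2.7, 5.6]
finger_gap: 0.0006
```

```bash

python3 -m inch '{"hand":[1,1,1,1,1],"offset":[[-2,0,0],[-4,-3,0],[-4,-9,0],[-4,-14.2,0],[-2,-14.2,0]],"rot":[[0,0,0],[0,0,0],[0,0,0],[0,0,0],[0,0,0]]}'
python3 -m inch '{"hand":[1,1,1,1,1],"offset":[[0.5,0,0],[0.8,0,0],[1.1,0,0],[1.3,0,0],[1.5,0,0]],"rot":[[0,0,0],[0,0,0],[0,0,0],[0,0,0],[0,0,0]]}'
python3 -m inch '{"hand":[1,1,1,1,1],"offset":[[0.2,0,0],[0.4,0,0],[0.5,0,0],[0.6,0,0],[0.7,0,0]],"rot":[[0,0,0],[0,0,0],[0,0,0],[0,0,0],[0,0,0]]}'
python3 - <<'E'
from h import *
im=arm.read_camera("top");print(cv2.imwrite("pics/t6.png",cv2.resize(im[125:245,270:410],None,fx=5,fy=5,interpolation=3))); marks("top",["psu","psu_far"])
E
```

```text
time_s: 27.05
tool_pos: [0.5147, -0.0854, 0.0187]
tool_rot: [-3.14, 0.002, -0.203]
wrist_force: [-0.3, -1.3, 0.4]
finger_gap: 0.0005
time_s: 27.68
tool_pos: [0.5266, -0.0928, 0.0182]
tool_rot: [-3.142, 0.008, -0.208]
wrist_force: [-8.8, 1.3, 5.7]
finger_gap: 0.0007
time_s: 28.3
tool_pos: [0.5315, -0.0925, 0.0179]
tool_rot: [-3.139, 0.012, -0.209]
wrist_force: [-9.6, 5.9, 6.4]
finger_gap: 0.0003
True
top psu 0.97 [330.1 173.9] [ 0.5982 -0.1779]
top psu_far 0.6 [333.9 153.8] [ 0.6483 -0.1875]
```

View pics/t6.png

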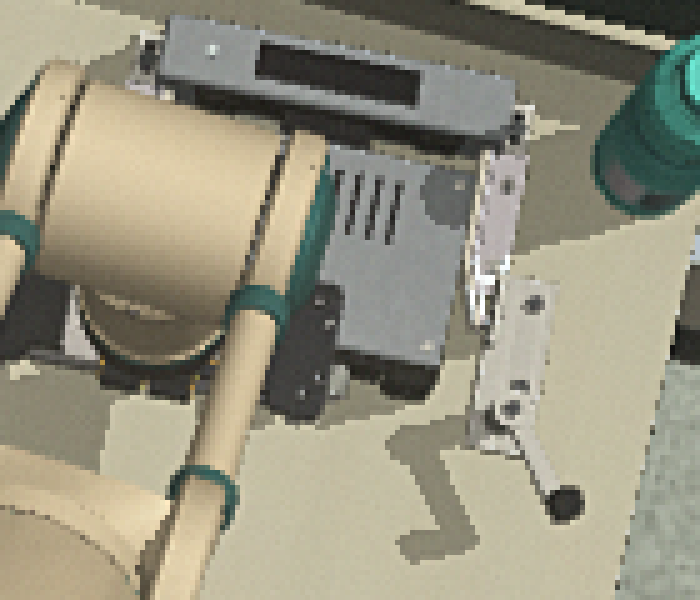

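Its far edge is now about 12-20 mm short of the head and still square. I'll continue in smaller steps.

```bash

python3 -m inch '{"hand":[1,1,1,1,1],"offset":[[-2,0,0],[-3.2,3,0],[-3.2,9,0],[-3.2,14.2,0],[-1.4,14.2,0]],"rot":[[0,0,0],[0,0,0],[0,0,0],[0,0,0],[0,0,0]]}'
python3 -m inch '{"hand":[1,1,1,1,1],"offset":[[0.6,0,0],[0.9,0,0],[1.1,0,0],[1.3,0,0],[1.5,0,0]],"rot":[[0,0,0],[0,0,0],[0,0,0],[0,0,0],[0,0,0]]}'
python3 -m inch '{"hand":[1,1,1,1,1],"offset":[[0.2,0,0],[0.3,0,0],[0.4,0,0],[0.5,0,0],[0.6,0,0]],"rot":[[0,0,0],[0,0,0],[0,0,0],[0,0,0],[0,0,0]]}'
```

```text
time_s: 29.08
tool_pos: [0.4938, -0.2351, 0.019]
tool_rot: [3.14, -0.001, -0.214]
wrist_force: [0.0, 0.8, -0.5]
finger_gap: 0.0003
time_s: 29.7
tool_pos: [0.5041, -0.2327, 0.0178]
tool_rot: [3.141, 0.01, -0.205]
wrist_force: [-11.6, -3.3, 4.7]
finger_gap: 0.0006
time_s: 30.32
tool_pos: [0.5058, -0.2336, 0.0176]
tool_rot: [3.14, 0.018, -0.204]
wrist_force: [-18.2, -4.4, 8.4]
finger_gap: 0.0004
```

```bash

python3 -m inch '{"hand":[1,1,1,1,1],"offset":[[-2,0,0],[-3.8,-3,0],[-3.8,-9,0],[-3.8,-14.2,0],[-2,-14.2,0]],"rot":[[0,0,0],[0,0,0],[0,0,0],[0,0,0],[0,0,0]]}'
python3 -m inch '{"hand":[1,1,1,1,1],"offset":[[0.5,0,0],[0.8,0,0],[1.1,0,0],[1.3,0,0],[1.5,0,0]],"rot":[[0,0,0],[0,0,0],[0,0,0],[0,0,0],[0,0,0]]}'
python3 -m inch '{"hand":[1,1,1,1,1],"offset":[[0.1,0,0],[0.2,0,0],[0.3,0,0],[0.4,0,0],[0.5,0,0]],"rot":[[0,0,0],[0,0,0],[0,0,0],[0,0,0],[0,0,0]]}'
```

```text
time_s: 30.95
tool_pos: [0.5237, -0.0875, 0.0187]
tool_rot: [-3.14, 0.002, -0.203]
wrist_force: [-0.1, -0.4, 0.1]
finger_gap: 0.0003
time_s: 31.58
tool_pos: [0.5338, -0.0942, 0.0179]
tool_rot: [-3.141, 0.012, -0.209]
wrist_force: [-9.3, 2.9, 6.0]
finger_gap: 0.0005
time_s: 32.2
tool_pos: [0.5367, -0.0939, 0.0177]
tool_rot: [-3.139, 0.015, -0.209]
wrist_force: [-10.7, 5.7, 8.5]
finger_gap: 0.0006
```

```bash

python3 -m inch '{"hand":[1,1,1],"offset":[[0.2,0,0],[0.4,0,0],[0.5,0,0]],"rot":[[0,0,0],[0,0,0],[0,0,0]]}'
python3 -m inch '{"hand":[1,1,1,1,1],"offset":[[-2,0,0],[-3.3,3,0],[-3.3,9,0],[-3.3,14.2,0],[-1.5,14.2,0]],"rot":[[0,0,0],[0,0,0],[0,0,0],[0,0,0],[0,0,0]]}'
python3 -m inch '{"hand":[1,1,1,1,1],"offset":[[0.6,0,0],[0.9,0,0],[1.1,0,0],[1.3,0,0],[1.5,0,0]],"rot":[[0,0,0],[0,0,0],[0,0,0],[0,0,0],[0,0,0]]}'
python3 -m inch '{"hand":[1,1,1,1,1],"offset":[[0.2,0,0],[0.3,0,0],[0.4,0,0],[0.5,0,0],[0.6,0,0]],"rot":[[0,0,0],[0,0,0],[0,0,0],[0,0,0],[0,0,0]]}'
```

```text
time_s: 32.58
tool_pos: [0.5408, -0.0942, 0.0175]
tool_rot: [-3.138, 0.017, -0.21]
wrist_force: [-11.8, 6.6, 8.0]
finger_gap: 0.0008
time_s: 33.2
tool_pos: [0.5041, -0.2374, 0.0188]
tool_rot: [3.14, -0.0, -0.215]
wrist_force: [1.0, -0.1, -0.1]
finger_gap: 0.0003
time_s: 33.83
tool_pos: [0.5129, -0.2353, 0.0176]
tool_rot: [3.141, 0.014, -0.205]
wrist_force: [-15.4, -3.6, 6.0]
finger_gap: 0.0005
time_s: 34.45
tool_pos: [0.5144, -0.2362, 0.0175]
tool_rot: [3.14, 0.022, -0.204]
wrist_force: [-22.0, -4.5, 10.0]
finger_gap: 0.0006
```

```bash

python3 -m inch '{"hand":[1,1,1,1,1],"offset":[[-2,0,0],[-3.9,-3,0],[-3.9,-9,0],[-3.9,-14.2,0],[-2.1,-14.2,0]],"rot":[[0,0,0],[0,0,0],[0,0,0],[0,0,0],[0,0,0]]}'
python3 -m inch '{"hand":[1,1,1,1,1],"offset":[[0.5,0,0],[0.8,0,0],[1.1,0,0],[1.3,0,0],[1.5,0,0]],"rot":[[0,0,0],[0,0,0],[0,0,0],[0,0,0],[0,0,0]]}'
python3 -m inch '{"hand":[1,1,1,1,1],"offset":[[0.1,0,0],[0.2,0,0],[0.3,0,0],[0.4,0,0],[0.5,0,0]],"rot":[[0,0,0],[0,0,0],[0,0,0],[0,0,0],[0,0,0]]}'
```

```text
time_s: 35.08
tool_pos: [0.5336, -0.0899, 0.0187]
tool_rot: [-3.14, 0.002, -0.203]
wrist_force: [0.5, -0.5, -0.3]
finger_gap: 0.0004
time_s: 35.7
tool_pos: [0.5426, -0.0962, 0.0178]
tool_rot: [-3.141, 0.013, -0.209]
wrist_force: [-11.2, 3.4, 7.3]
finger_gap: 0.0004
time_s: 36.33
tool_pos: [0.5445, -0.0957, 0.0176]
tool_rot: [-3.14, 0.019, -0.209]
wrist_force: [-14.2, 5.9, 10.7]
finger_gap: 0.0003
```

```bash

python3 -m inch '{"hand":[1,1,1],"offset":[[0.1,0,0],[0.2,0,0],[0.3,0,0]],"rot":[[0,0,0],[0,0,0],[0,0,0]]}'
python3 -m inch '{"hand":[1,1,1],"offset":[[0.1,0,0],[0.2,0,0],[0.3,0,0]],"rot":[[0,0,0],[0,0,0],[0,0,0]]}'
```

```text
time_s: 36.7
tool_pos: [0.545, -0.0956, 0.0174]
tool_rot: [-3.139, 0.024, -0.209]
wrist_force: [-19.3, 5.5, 14.0]
finger_gap: 0.0005
time_s: 37.08
tool_pos: [0.5449, -0.0956, 0.0173]
tool_rot: [-3.139, 0.03, -0.208]
wrist_force: [-24.9, 6.7, 18.7]
finger_gap: 0.0002
```

The left corner is stopped, so I'll ease off and feel the right.

```bash

python3 -m inch '{"hand":[1,1,1,1,1],"offset":[[-2,0,0],[-3.7,3,0],[-3.7,9,0],[-3.7,14.2,0],[-1.9,14.2,0]],"rot":[[0,0,0],[0,0,0],[0,0,0],[0,0,0],[0,0,0]]}'
python3 -m inch '{"hand":[1,1,1,1,1],"offset":[[0.6,0,0],[0.9,0,0],[1.1,0,0],[1.3,0,0],[1.4,0,0]],"rot":[[0,0,0],[0,0,0],[0,0,0],[0,0,0],[0,0,0]]}'
python3 -m inch '{"hand":[1,1,1],"offset":[[0.1,0,0],[0.2,0,0],[0.3,0,0]],"rot":[[0,0,0],[0,0,0],[0,0,0]]}'
python3 - <<'E'
from h import *
im=arm.read_camera("top");cv2.imwrite("pics/t7.png",cv2.resize(im[125:245,270:410],None,fx=5,fy=5,interpolation=3)); marks("top",["psu","psu_far"])
c=cam("wrist"); im=arm.read_camera("wrist"); cv2.imwrite("pics/w7.png",im); marks("wrist",["push_left","push_right"],c)
E
```

```text
time_s: 37.7
tool_pos: [0.5107, -0.2389, 0.0188]
tool_rot: [3.14, -0.0, -0.215]
wrist_force: [-0.0, 0.3, 0.3]
finger_gap: 0.0004
time_s: 38.33
tool_pos: [0.516, -0.2359, 0.0176]
tool_rot: [3.141, 0.019, -0.205]
wrist_force: [-18.3, -3.7, 9.1]
finger_gap: 0.0007
time_s: 38.7
tool_pos: [0.5159, -0.2358, 0.0176]
tool_rot: [3.141, 0.025, -0.204]
wrist_force: [-24.5, -3.1, 13.1]
finger_gap: 0.0006
top psu 0.82 [329.8 173.6] [ 0.5991 -0.1771]
top psu_far 0.63 [334.2 149.5] [ 0.6604 -0.1886]
wrist push_left 0.63 [ 51.7 236.3] [ 0.5579 -0.0918]
wrist push_right 0.83 [308.6 240.1] [ 0.5267 -0.2301]
```

View pics/t7.png

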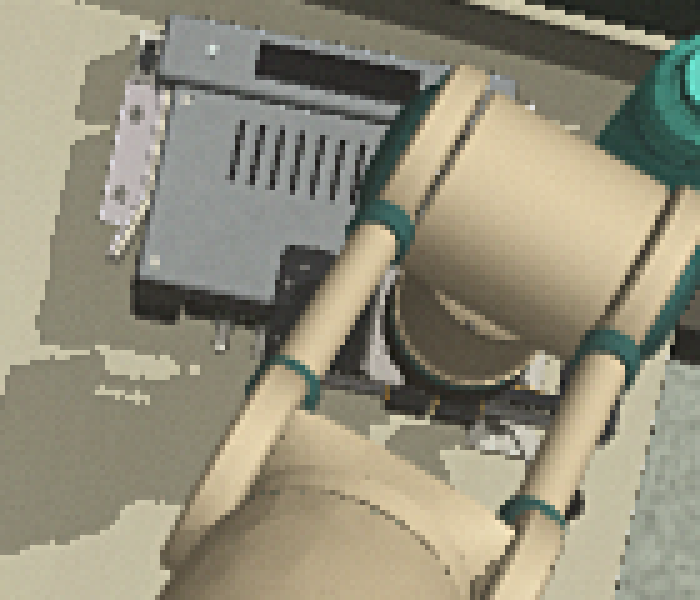

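The far edge is now tight against the head and both sides stop hard at the same depth. I'll check the left once more.

```bash

python3 -m inch '{"hand":[1,1,1,1,1],"offset":[[-2,0,0],[-3.6,-3,0],[-3.6,-9,0],[-3.6,-14.2,0],[-1.8,-14.2,0]],"rot":[[0,0,0],[0,0,0],[0,0,0],[0,0,0],[0,0,0]]}'
python3 -m inch '{"hand":[1,1,1,1,1],"offset":[[0.5,0,0],[0.8,0,0],[1.1,0,0],[1.3,0,0],[1.5,0,0]],"rot":[[0,0,0],[0,0,0],[0,0,0],[0,0,0],[0,0,0]]}'
python3 -m inch '{"hand":[1,1,1],"offset":[[0.1,0,0],[0.2,0,0],[0.3,0,0]],"rot":[[0,0,0],[0,0,0],[0,0,0]]}'
python3 -m inch '{"hand":[1,1,1,1,1],"offset":[[-2,0,0],[-4,0,-2],[-5,2,-7],[-5,8,-12],[-5,12,-14]],"rot":[[0,0,0],[0,0,0],[0,0,0],[0,0,0],[0,0,0]]}'
python3 - <<'E'
from h import *
c=cam("wrist"); im=arm.read_camera("wrist"); cv2.imwrite("pics/w8.png",im); marks("wrist",["psu_far","push_left","push_right","dock_mouth_left","dock_mouth_right","dock_pivot","dock_latch_knob"],c)
E
```

```text
time_s: 39.62
tool_pos: [0.5393, -0.0911, 0.0186]
tool_rot: [-3.14, 0.002, -0.203]
wrist_force: [0.7, -0.4, 0.7]
finger_gap: 0.0006
time_s: 40.25
tool_pos: [0.5451, -0.0963, 0.0175]
tool_rot: [-3.14, 0.02, -0.209]
wrist_force: [-17.3, 4.3, 11.0]
finger_gap: 0.0004
time_s: 40.62
tool_pos: [0.5449, -0.0963, 0.0174]
tool_rot: [-3.14, 0.026, -0.209]
wrist_force: [-21.1, 5.1, 14.4]
finger_gap: 0.0005
time_s: 41.25
tool_pos: [0.4844, -0.2082, 0.1608]
tool_rot: [3.14, -0.003, -0.208]
wrist_force: [1.0, -0.6, -0.2]
finger_gap: 0.0005
wrist psu_far 0.65 [257.5   3.2] [ 0.6605 -0.189 ]
wrist push_left 0.81 [185.6 144.6] [ 0.5588 -0.0906]
wrist push_right 0.91 [336.5 147.3] [ 0.5262 -0.2313]
wrist dock_mouth_right 0.57 [355.1  74.7] [ 0.587  -0.2611]
wrist dock_pivot 0.86 [401.5 164.2] [ 0.5007 -0.2861]
wrist dock_latch_knob 0.76 [433.6 222.2] [ 0.4465 -0.3027]
```

View pics/w8.png

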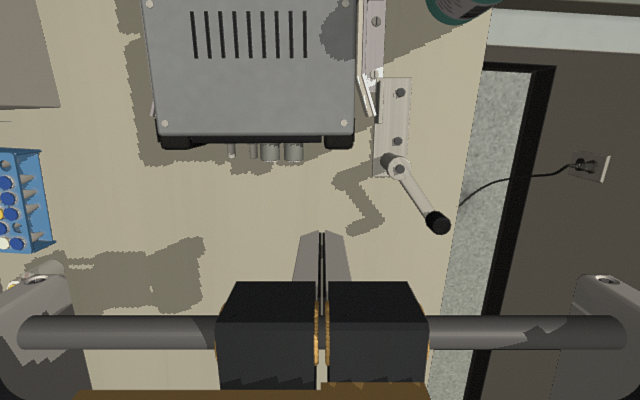

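The supply is seated square, with its bumpers at (186,145) and (337,147). The pivot is at (401,164) and the knob at (436,222). Next I'll set the closed fingers down to the right of the knob.

```bash

python3 -m inch '{"hand":[1,1,1,1,1],"offset":[[-0.5,4,0],[-1.6,9,0],[-1.6,13.8,2],[-1.6,13.8,6],[-1.6,13.8,9.6]],"rot":[[0,0,0],[0,0,0],[0,0,0],[0,0,0],[0,0,0]]}'
python3 -m inch '{"hand":[1,1,1,1,1],"offset":[[0,0,0],[-0.2,-0.5,0],[-0.6,-1.3,0],[-0.6,-1.9,0],[-0.6,-2.5,0]],"rot":[[0,0,0],[0,0,0],[0,0,0],[0,0,0],[0,0,0]]}'
python3 - <<'E'
from h import *
c=cam("wrist"); im=arm.read_camera("wrist"); cv2.imwrite("pics/w9.png",im); marks("wrist",["dock_pivot","dock_latch_knob"],c)
E
```

```text
time_s: 42.28
tool_pos: [0.4402, -0.3372, 0.0607]
tool_rot: [-3.141, 0.001, -0.208]
wrist_force: [-0.4, -0.0, -0.4]
finger_gap: 0.0005
time_s: 42.9
tool_pos: [0.4398, -0.3122, 0.0636]
tool_rot: [3.14, -0.001, -0.208]
wrist_force: [-2.0, -2.2, 0.3]
finger_gap: 0.0002
wrist dock_pivot 0.59 [255.3 156.6] [ 0.4986 -0.2832]
wrist dock_latch_knob 0.63 [287.  252.4] [ 0.4416 -0.2911]
```

View pics/w9.png

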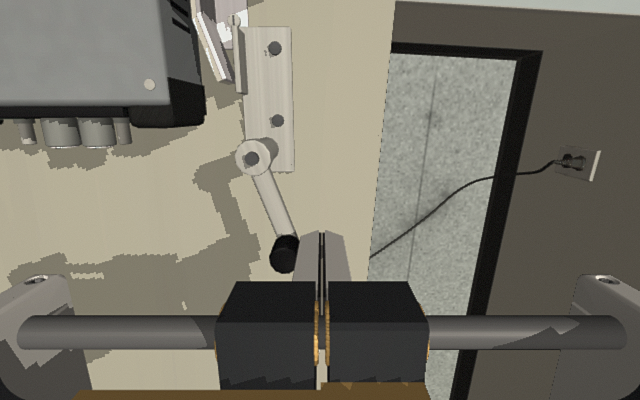

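The fingers have met the knob at (285,252) and it is turning freely. I'll sweep it left.

```bash

python3 -m inch '{"hand":[1,1,1,1,1],"offset":[[0,-0.9,-0.1],[0,-1.9,-0.1],[0,-2.9,-0.1],[0,-3.8,-0.1],[0.2,-4.7,-0.1]],"rot":[[0,0,0],[0,0,0],[0,0,0],[0,0,0],[0,0,0]]}'
python3 -m inch '{"hand":[1,1,1,1,1],"offset":[[0.5,-0.7,0],[1.0,-1.3,0],[1.0,-0.6,0],[-0.7,0.3,0],[-1.2,0.5,0]],"rot":[[0,0,0],[0,0,0],[0,0,0],[0,0,0],[0,0,0]]}'
python3 - <<'E'
from h import *
c=cam("wrist"); im=arm.read_camera("wrist"); cv2.imwrite("pics/w10.png",im); marks("wrist",["dock_pivot","dock_latch_knob"],c)
E
```

```text
time_s: 43.68
tool_pos: [0.4522, -0.2664, 0.0639]
tool_rot: [3.141, -0.002, -0.208]
wrist_force: [1.3, -2.2, -1.0]
finger_gap: 0.0004
time_s: 44.3
tool_pos: [0.4366, -0.2693, 0.0635]
tool_rot: [-3.141, 0.001, -0.21]
wrist_force: [-0.3, -0.6, -0.1]
finger_gap: 0.0006
wrist dock_pivot 0.92 [323.8 132.9] [ 0.5006 -0.2837]
wrist dock_latch_knob 0.81 [247.7 209.5] [ 0.469  -0.2326]
```

View pics/w10.png

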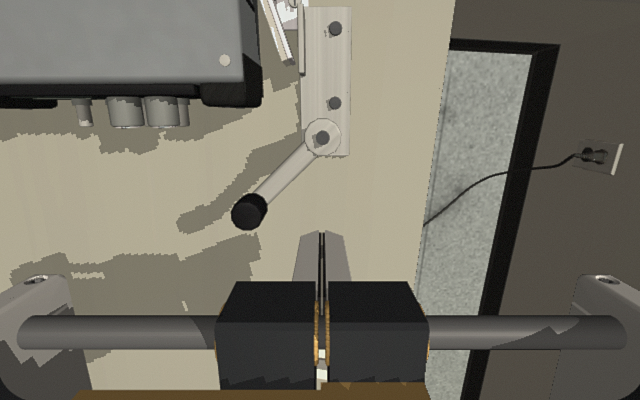

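The latch is at about 45° with its knob at (248,210), and the fingers are now behind it and to its right. I'll move left behind the knob and push forward.

```bash

python3 -m inch '{"hand":[1,1,1,1,1],"offset":[[-0.2,-2,0],[-0.2,-4.2,0],[0,-4.9,0],[0.8,-4.9,0],[1.6,-4.9,0]],"rot":[[0,0,0],[0,0,0],[0,0,0],[0,0,0],[0,0,0]]}'
python3 -m inch '{"hand":[1,1,1,1,1],"offset":[[0.8,-0.1,0],[1.6,-0.2,0],[2.2,-0.3,0],[2.7,-0.3,0],[3.0,-0.3,0]],"rot":[[0,0,0],[0,0,0],[0,0,0],[0,0,0],[0,0,0]]}'
python3 -m inch '{"hand":[1,1,1,1],"offset":[[0.1,0,0],[0.2,0,0],[0.3,0,0],[0.4,0,0]],"rot":[[0,0,0],[0,0,0],[0,0,0],[0,0,0]]}'
```

```text
time_s: 45.08
tool_pos: [0.4616, -0.2215, 0.0627]
tool_rot: [-3.138, 0.008, -0.208]
wrist_force: [-2.5, 3.6, 0.9]
finger_gap: 0.0004
time_s: 45.7
tool_pos: [0.4917, -0.2275, 0.0637]
tool_rot: [3.141, 0.006, -0.207]
wrist_force: [-9.0, 1.8, 6.1]
finger_gap: 0.0003
time_s: 46.2
tool_pos: [0.4918, -0.2274, 0.0636]
tool_rot: [3.141, 0.013, -0.207]
wrist_force: [-15.3, 2.1, 9.5]
finger_gap: 0.0004
```

```bash

python3 -m inch '{"hand":[1,1,1,1,1],"offset":[[-2,0,0],[-4,0,-2],[-5,0,-6],[-6,0,-9],[-6,0,-10]],"rot":[[0,0,0],[0,0,0],[0,0,0],[0,0,0],[0,0,0]]}'
python3 - <<'E'
from h import *
c=cam("wrist"); 
for k in range(3):
    arm.read_camera("wrist")
    g={l:world(c,arm.mark_of("wrist",l)[0]["at"],Z[l])[:2] for l in("dock_pivot","dock_latch_knob","push_left","push_right")}
    v=g["dock_latch_knob"]-g["dock_pivot"]; w=g["push_left"]-g["push_right"]
    print({k:np.round(x,4) for k,x in g.items()},np.linalg.norm(v).round(4),"latch dir",np.arctan2(-v[0],v[1]).round(3),"psu yaw",np.arctan2(-w[0],w[1]).round(3))
arm.read_camera("top");marks("top",["psu","psu_far","dock_pivot","dock_latch_knob","dock_mouth_left","dock_mouth_right","tube_rack","vial_a","timer","lotion_bottle"])
im=arm.read_camera("wrist"); m=arm.trace("wrist","dock_latch")
if m: 
    p=np.argwhere(m[0]["mask"])[:,::-1].astype(np.float32); print(m[0]["score"],cv2.boundingRect(p),cv2.fitLine(p,2,0,.01,.01).ravel(), cv2.minAreaRect(p))
E
```

```text
time_s: 46.82
tool_pos: [0.4411, -0.2176, 0.1661]
tool_rot: [3.139, -0.006, -0.209]
wrist_force: [0.5, -0.9, 0.1]
finger_gap: -0.0001
{'dock_pivot': array([ 0.4997, -0.2842]), 'dock_latch_knob': array([ 0.5093, -0.2279]), 'push_left': array([ 0.5578, -0.0895]), 'push_right': array([ 0.5255, -0.2301])} 0.0572 latch dir -0.168 psu yaw -0.226
{'dock_pivot': array([ 0.5011, -0.2839]), 'dock_latch_knob': array([ 0.5114, -0.2286]), 'push_left': array([ 0.5633, -0.0925]), 'push_right': array([ 0.5596, -0.089 ])} 0.0563 latch dir -0.185 psu yaw -2.321
{'dock_pivot': array([ 0.5002, -0.2863]), 'dock_latch_knob': array([ 0.5107, -0.2266]), 'push_left': array([ 0.5591, -0.0912]), 'push_right': array([ 0.5299, -0.2324])} 0.0606 latch dir -0.175 psu yaw -0.204
top psu 0.87 [330.9 171.9] [ 0.6039 -0.1803]
top psu_far 0.71 [333.6 148.4] [ 0.6635 -0.187 ]
top dock_mouth_left 0.78 [298.7 164.4] [ 0.6204 -0.09  ]
top dock_mouth_right 0.87 [362.9 176.5] [ 0.5844 -0.2664]
top tube_rack 0.81 [228.  196.9] [0.5367 0.1078]
top vial_a 0.5 [329.  170.6] [ 0.6077 -0.1751]
top vial_a 0.46 [213.3 239.6] [0.4187 0.1473]
top timer 0.67 [359.7 275.9] [ 0.313 -0.253]
top lotion_bottle 0.87 [400.8 157.9] [ 0.642  -0.3799]
0.9 (305, 107, 90, 26) [ 9.9986994e-01 -1.6129375e-02  3.5109393e+02  1.1958252e+02] ((349.5, 119.5), (25.0, 89.0), 90.0)
```

```bash
python3 -c "
from h import *
print(arm.read_state()['time_s'],arm.hand_in())"
```

```text
the job is handed in; nothing more can be done
48.225 None
```

The supply is in its frame against both stops, the latch is closed behind it, and I handed the job in at 48.2 s. The hand-in gives no verdict.

**Supply:** I walked it in by pushing the left and right bumpers in turn. Both corners then stopped hard at the same depth, within 1 mm of each other. That puts the stop head about 8 mm in from its shallowest setting, which fits the 0–12 mm range. I could not read the contact block directly, so "fully home" rests on that feel and on the top picture showing the far edge against the head.

**Squareness:** The last two usable camera readings put the supply at -0.226 and -0.204 rad, against about -0.21 for the frame. One of the three readings misplaced the right bumper, and I discarded it.

**Forces:** The largest resultant at the wrist was about 32 N, counting its vertical part. It came when the left corner first met its stop; I then eased off.

**Latch:** I pushed its knob round with closed fingers to a hard stop. The camera put it at about 0.03 rad from closed.

**Other objects:** I felt nothing that suggested touching a bystander. In the last top view the timer and the tube rack each read about 12 mm from their first readings, which I took as detection scatter. One vial was also misdetected, so the vials were only partly rechecked. I had already viewed 12 pictures, so I could not check these by eye.

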